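# Cover the ball carrier and hold it up to the thermal imager

### The job

Take the retaining plate by its lift bar and lower it over the two locating pins of the aluminium ball carrier until it lies flush all round with both balls showing through its windows, and let it go. Then grip the carrier itself half-way along its long sides, lift it and carry it level, so that no ball leaves its pocket, to the thermal imager, and finish while still holding it there, level and still, with both balls side by side in front of the lens, at lens height and about 13 cm from the lens. Do not touch the imager and leave the bottle, the multimeter and the spool where they are.

Things in the scene. Friction and masses are not known exactly. Their poses are not given: they have to be found in the camera images.
- tray_mid (a point): Ball carrier: loose aluminium block tray, 56 (x) x 170 (y) x 24 mm high, about 0.3 kg; this point is its centre, half-way up. x across, y along, z up; a half turn about z makes no difference. Two 8 mm steel locating pins with rounded noses stand 16 mm out of its top at y = +72 and -72 mm, x = 0. Grip it across its 56 mm width at the middle, where its flat sides have grooved bands.
- tray: The same ball carrier; origin at the centre of its underside (12 mm below tray_mid), axes as there.
- tray_view (a point): Point of the ball carrier half-way between the middles of the two seated balls, 35 mm above its underside, over its centre, 23 mm above tray_mid. This is the point to bring to focus.
- pocket_0 (a point): Where the middle of ball_0 is when it lies in its seat: at y = +44 mm on the carrier, 35 mm above its underside. The seat is a flat-bottomed round recess 18 mm wide and 2 mm deep.
- pocket_1 (a point): The same for ball_1, at y = -44 mm.
- ball_0_center (a point): Middle of a loose steel ball, 26 mm diameter, 72 g, lying in the seat at y = +44 mm; it stands 24 mm out of the carrier's top. Once the plate is on, its window is the pocket's rim.
- ball_1_center (a point): Middle of the other, equal ball, in the seat at y = -44 mm.
- plate_mid (a point): Retaining plate: loose dark steel plate 50 (x) x 164 (y) x 5 mm, about 0.14 kg, lying flat, with an upright aluminium lift bar in its middle, 12 (x) x 40 (y) mm and 25 mm tall, to be pinched across its 12 mm; this point is half-way up the whole part, 15 mm above its underside. x across, y along, z up; either way round fits. Seated flush on the carrier, this point lies 27 mm above tray_mid.
- plate: The same retaining plate; origin at the centre of its underside, axes as there. Through holes of 10.5 mm at y = +72 and -72 mm take the pins, windows of 33 mm at y = +44 and -44 mm take the balls. Seated, its lift bar ends 54 mm above the carrier's underside, between the fingers that grip the carrier.
- imager: Thermal imager: a grey box 80 x 50 x 52 mm with ribs on top and a black lens barrel of 37 mm, on a steel column over a dark base plate 110 x 85 mm, 184 mm high in all, fixed. Origin on the worktop below the box; it looks along its own -x, y to the side, z up. The box's axis is 155 mm up.
- lens (a point): Middle of the front of the imager's lens, 155 mm above the worktop, 50 mm in front of (-x of) the imager's origin.
- focus (a point): Point 130 mm straight in front of the lens, at lens height (155 mm above the worktop), where the point half-way between the balls is to be held; axes as the imager's.
- ipa_bottle: White squeeze bottle with a red nozzle, 47 x 47 x 134 mm, bystander; origin under its centre.
- multimeter: Hand-held multimeter lying flat, 144 x 80 x 42 mm, bystander; origin under its centre.
- solder_spool: Blue and white spool, 58 mm across, 36 mm high, bystander; origin under its centre.

How it is judged:
By the outcome, as a careful person would: the job done as asked, in the order asked, and still so for the second after the job is handed in, while the arm keeps its last pose, push and grip.
It also fails if it takes over 64 s, if anything falls off the work surface, if the arm or the gripper's body presses on something with over 40 N, if the wrist force passes 120 N, or if a joint passes its speed limit or range.

### The arm

A 7-joint arm with a two-finger parallel gripper is mounted at the origin on a cart in front of the work surface, level with it; the furniture and walls round the work are solid. World frame = base frame: x ahead of the robot, y to its left, z up, the work surface at z = 0. Lengths are in m, angles in degrees, forces in N, time in s.
With the tool pointing down it reaches from about 0.425 to 0.825 m from the base axis. Payload 3.6 kg.
Tool frame: the origin (TCP) lies between the finger pads; the fingertips stand arm.tips_ahead ahead of it and the grasp point (between the pads) lies 3 mm ahead of it (arm.tips_ahead is the distance from the TCP to the fingertips, in m); z points along the fingers, y is the direction in which the jaws open and shut (so a half turn about z gives the same grasp; the last joint's range is limited). The gripper opens to 85 mm and grips with 20 to 120 N. Pads are 22 mm wide; open, the fingers measure 114 mm over their backs; the gripper's body (76 mm by 85 mm) begins 54 mm behind the grasp point. The pads swing forward as they close: fully open they stand 13 mm farther back than shut.
Start: joints at [-66.606, 35.231, -0.722, 81.555, 0.464, 63.22, -2.315], TCP at [0.274, 0.59, 0.253] pointing down, gripper open.
Joint ranges: [-178.69, 178.69], [-17.37, 117.87], [-77.05, 75.6], [15.02, 138.74], [-78.02, 258.01], [0.78, 113.62], [-162.83, 162.83]. Speed limits (degrees/s): [159.86, 159.86, 180, 180, 180, 180, 180].

### API

Orientations are given as a 3x3 rotation matrix whose columns are the frame's x, y, z axes.
In Python, from cell import arm gives the robot as it stands.
- The arm moves only by the shell command python3 -m handwheel 'ROWS'. ROWS is a JSON object of lists of equal length, an entry for each row: "offset": the shift along the tool's x, y, z in mm, a list of three; "dr": the turn, a rotation vector about the tool's x, y, z in rad, a list of three; "gripper": the closure, from 0 (fully open) to 1 (shut). A call has 1 to 20 rows; each row shifts and turns the commanded pose from where the row before left it, along the tool's axes as they then stand; what a row does not reach is not made up. A row lasts 1/8 s, in which the tool goes at most 62.5 mm and 10.7 degrees, less where a joint would pass 70% of its speed; a pose out of reach is approached as far as the arm can. A call is refused whole if a number of a shift passes 62.5 or a number of a turn 0.188, either way. A call with a gripper value outside its range is refused whole. The fingers move at their own pace and stop on an object; the grip force is fixed at half the most. Time passes only in rows, so rows that do not move let the fingers close. It gives the time, the measured TCP pose, the force and the opening at its end, in the units of the state.
- arm.get_obs(): the state, without advancing time (a new reading comes with each control period).
- arm.read_camera(name): name is "scene" or "top" or "wrist"; returns a dict with "pixels" (384x512x3 uint8, red, green, blue), "z_map" (384x512 float32, m along the optical axis (not along the pixel's ray), 0 where there is no reading), "mtx" (3x3 intrinsics, pixels), "distortion" ([k1, k2, p1, p2, k3] as OpenCV has them; the pictures are not rectified), "R" (3x3) and "t" (3): a world point X has camera coordinates R X + t. Camera axes: x right, y down, z forward; pixel columns grow to the right and rows downward; lengths in m; the calibration is good to about 2 mm. A picture is of the moment at which its call begins.
- arm.hand_in(): hands the job in, once; it reports no verdict.
The state is a dict: "clock": time; "joint_pos": joint angles; "qd": joint speeds; "joint_torque": joint torques, N m; "position": TCP position; "eef_rot": TCP orientation; "wrist_force": force on the tool from outside, world axes, zero at the start; "torque": the same for the moment, N m; "finger_gap": finger opening in m.
Only numpy, scipy, OpenCV 4.12 (cv2) and the standard library are available. Lean on these libraries where they do the work, as an engineer would, in place of code of your own. Each camera call takes 0.05 s, during which the arm holds its last target.

## Working session

There is one attempt and no reset: what is moved stays moved. The work goes in short steps, Python scripts to look and compute and a shell command to move; the robot and the scene stay as the last step left them, time stands still between calls to the robot, and variables do not carry over. Pictures are saved under pics/ and viewed, and the job is handed in when it is done.

```bash
mkdir -p pics; ls
python3 - <<'E'
from cell import arm
import cv2,numpy as np
print(arm.tips_ahead); o=arm.get_obs()
for k,v in o.items(): print(k,np.round(v,3).tolist())
for n in("scene","top","wrist"):
    c=arm.read_camera(n); cv2.imwrite(f"pics/{n}0.png",c["pixels"][:,:,::-1]); np.savez(f"{n}0.npz",**c)
    print(n,np.round(c["mtx"],1).tolist(),np.round(c["distortion"],3),np.round(c["R"],3).tolist(),np.round(c["t"],3))
E
```

```text
pics
0.022
clock 0.0
joint_pos [-66.606, 35.291, -0.724, 81.643, 0.465, 63.222, -2.317]
qd [0.024, 0.014, -0.022, -0.082, 0.017, -0.087, -0.013]
joint_torque [-0.0, -46.921, 0.259, -17.104, 0.01, 0.01, 0.0]
position [0.273, 0.589, 0.252]
eef_rot [[-0.907, 0.421, -0.001], [0.421, 0.907, -0.002], [-0.0, -0.003, -1.0]]
wrist_force [-0.355, -0.192, 0.132]
torque [-0.043, 0.042, -0.004]
finger_gap 0.085
scene [[399.7, 0.0, 259.6], [0.0, 399.7, 184.4], [0.0, 0.0, 1.0]] [-0.032  0.     0.     0.     0.   ] [[0.768, -0.641, -0.006], [-0.403, -0.476, -0.782], [0.498, 0.603, -0.624]] [-0.386  0.366  0.592]
top [[435.7, 0.0, 253.3], [0.0, 435.7, 192.5], [0.0, 0.0, 1.0]] [-0.124  0.     0.     0.     0.   ] [[-0.099, -0.995, -0.002], [-0.973, 0.097, -0.209], [0.208, -0.018, -0.978]] [0.145 0.605 1.039]
wrist [[319.2, 0.0, 257.3], [0.0, 319.2, 194.9], [0.0, 0.0, 1.0]] [-0.062  0.     0.     0.     0.   ] [[0.421, 0.907, -0.002], [0.872, -0.404, 0.277], [0.25, -0.118, -0.961]] [-0.649 -0.036  0.379]
```

View pics/scene0.png

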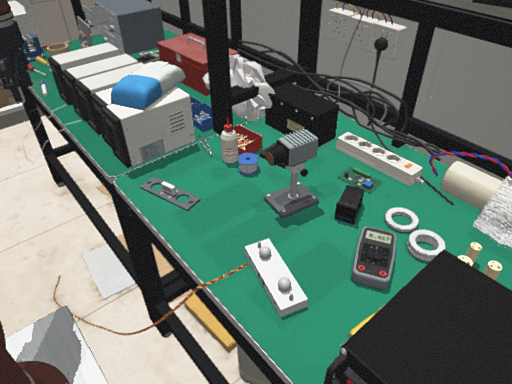

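View pics/top0.png

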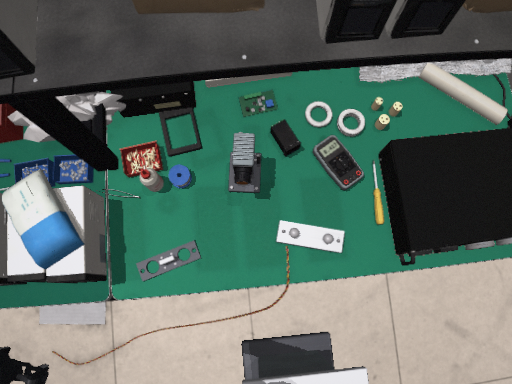

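View pics/wrist0.png

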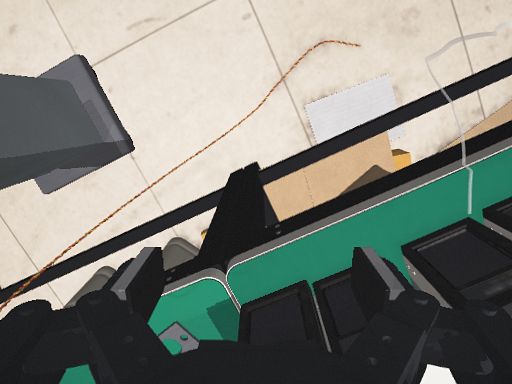

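Scene: plate at about (170,192) on the left, carrier with balls at (275,277) and the imager at (290,170). In the top view, the plate is at (168,260), carrier at (311,236) and imager at (243,170).

```bash
cat > h.py <<'E'
import numpy as np,cv2
def und(c,uv):
    return cv2.undistortPoints(np.array(uv,float).reshape(-1,1,2),c["mtx"],c["distortion"]).reshape(-1,2)
def ray(c,uv,z):
    n=und(c,uv); d=np.c_[n,np.ones(len(n))]@c["R"]; o=-c["R"].T@c["t"]
    s=(z-o[2])/d[:,2]; return o+s[:,None]*d
def proj(c,X):
    X=np.array(X,float).reshape(-1,3)
    return cv2.projectPoints(X,cv2.Rodrigues(np.array(c["R"]))[0],np.array(c["t"],float),c["mtx"],c["distortion"])[0].reshape(-1,2)
def cloud(c):
    z=c["z_map"]; v,u=np.mgrid[:z.shape[0],:z.shape[1]]
    n=und(c,np.c_[u.ravel(),v.ravel()]); P=np.c_[n,np.ones(len(n))]*z.reshape(-1,1)
    return ((P-c["t"])@c["R"]).reshape(*z.shape,3)
def load(n): return dict(np.load(n))
E
python3 - <<'E'
from h import *
c=load("top0.npz"); im=c["pixels"][:,:,::-1]
big=np.hstack([cv2.resize(im[y:y+100,x:x+90],None,fx=4.4,fy=4.4,interpolation=cv2.INTER_CUBIC) for x,y in((125,210),(265,190))])
cv2.imwrite("pics/crop1.png",big); cv2.imwrite("pics/crop2.png",cv2.resize(im[120:210,195:300],None,fx=6,fy=6,interpolation=cv2.INTER_CUBIC))
W=cloud(c)
for u,v in((311,236),(168,260),(290,225),(150,265),(243,148),(210,270)): print(u,v,W[v,u].round(4))
E
```

```text
311 236 [ 0.4963 -0.0532  0.0224]
168 260 [0.4704 0.3181 0.0277]
290 225 [ 0.5301 -0.0023  0.0233]
150 265 [ 0.464   0.3724 -0.0026]
243 148 [0.6989 0.1    0.1805]
210 270 [0.4363 0.2153 0.0035]
```

View pics/crop1.png

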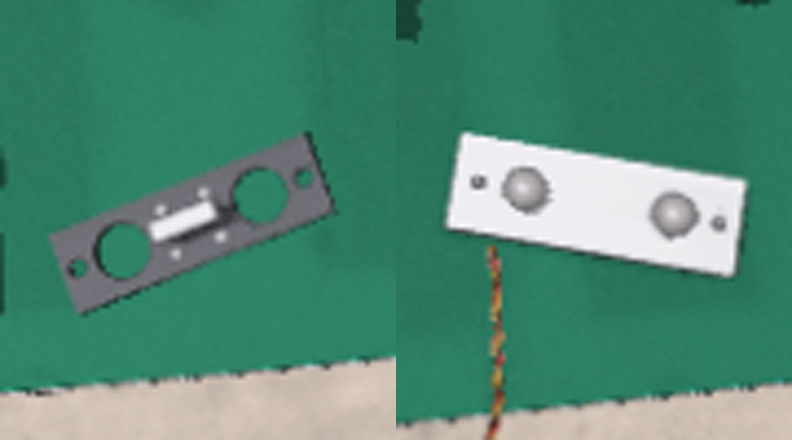

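View pics/crop2.png

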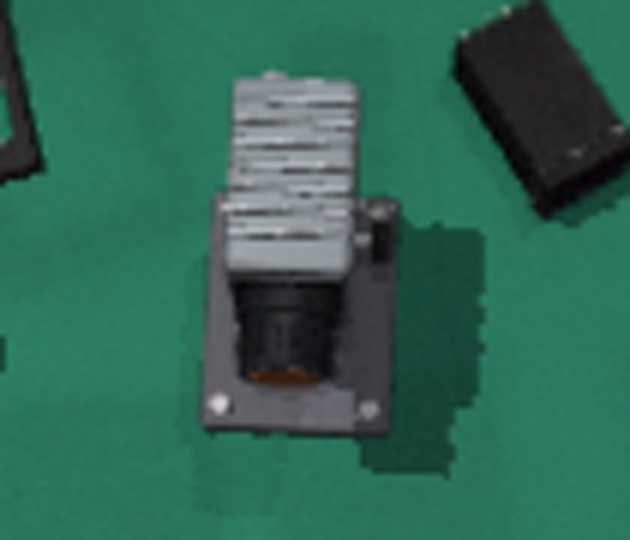

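Crops: left is the plate with its bar at about (183,220), right the carrier with balls at (525,190) and (673,214). In the other crop the imager's lens faces image-down, roughly world −x. Measuring next.

```bash
cat >> h.py <<'E'
def rect(c,m,z):
    cs,_=cv2.findContours(m.astype(np.uint8),cv2.RETR_EXTERNAL,cv2.CHAIN_APPROX_NONE)
    k=max(cs,key=cv2.contourArea).reshape(-1,2)
    P=ray(c,k,z)[:,:2]
    (a,b),(w,h),ang=cv2.minAreaRect((P*1000).astype(np.float32))
    if w<h: ang+=90; w,h=h,w
    return np.array([a,b]),(w,h),(ang+90)%180-90,cv2.contourArea(k)
E
python3 - <<'E'
from h import *
c=load("top0.npz"); hsv=cv2.cvtColor(c["pixels"],cv2.COLOR_RGB2HSV).astype(int); H,S,V=hsv[...,0],hsv[...,1],hsv[...,2]
def win(m,x0,y0,x1,y1):
    o=np.zeros_like(m);o[y0:y1,x0:x1]=m[y0:y1,x0:x1];return o
m=win((S<80),130,235,206,283); print("plate",rect(c,m,.005))
m=win((S<80)&(V>215),145,245,190,275); print("bar",rect(c,m,.030))
m=win((S<60)&(V>100),270,215,350,256); print("tray",rect(c,m,.024))
# holes: green inside the plate
pm=win((S>=80),135,240,203,281)
n,l,st,ce=cv2.connectedComponentsWithStats(pm.astype(np.uint8))
for s,e in zip(st,ce):
    if 4<s[4]<400: print("hole",s[4],ray(c,[e],.005 if s[4]<40 else .0025).round(4))
# from crop: balls, pins
o=-c["R"].T@c["t"]; print("cam",o.round(3))
# clouds
for n in("top","scene"):
    c=load(n+"0.npz");W=cloud(c)
    q=(W[...,2]>.175)&(W[...,2]<.19)&(abs(W[...,1]-.1)<.1)&(abs(W[...,0]-.7)<.12)
    P=W[q][:,:2]; print(n,len(P),cv2.minAreaRect((P*1000).astype(np.float32)))
    P=W[(W[...,2]>.003)&(W[...,2]<.02)&(abs(W[...,1]-.1)<.08)&(abs(W[...,0]-.65)<.12)]; print("base",len(P),P.min(0),P.max(0),cv2.minAreaRect((P[:,:2]*1000).astype(np.float32)))
E
```

```text
plate (array([471.24624634, 322.47219849]), (164.64456176757812, 50.655311584472656), -73.45503234863281, 1135.5)
bar (array([471.43276978, 323.00827026]), (33.99639892578125, 8.109878540039062), -73.50409126281738, 31.0)
tray (array([496.24325562, -50.91521454]), (173.346923828125, 58.54104995727539), 74.56027221679688, 1406.0)
hole 124 [[0.4839 0.2809 0.0025]]
hole 12 [[0.4919 0.2539 0.005 ]]
hole 120 [[0.4589 0.3649 0.0025]]
hole 12 [[0.451  0.3912 0.005 ]]
cam [0.387 0.105 1.143]
top 727 ((684.3095703125, 101.49920654296875), (49.83795928955078, 108.14592742919922), 81.6812515258789)
base 712 [0.53093034 0.02035098 0.00300123] [0.76412598 0.1793661  0.01972426] ((647.2109985351562, 99.64925384521484), (233.22116088867188, 158.8162384033203), 0.2577715516090393)
scene 511 ((691.08837890625, 98.45436096191406), (49.71576690673828, 92.52540588378906), 81.8026123046875)
base 1025 [0.54523486 0.05045573 0.00303857] [0.74697691 0.14757453 0.01985599] ((646.4490356445312, 103.12770080566406), (95.00601959228516, 197.11703491210938), 86.49113464355469)
```

Run:
```python
from h import *
a=np.radians(-8.2); ax=np.array([np.cos(a),np.sin(a)]); ay=np.array([-ax[1],ax[0]])
for n in("top","scene"):
    c=load(n+"0.npz");W=cloud(c)
    d=W[...,:2]-np.array([.69,.1]); s=d@ax; t=d@ay; z=W[...,2]
    m=(abs(s)<.2)&(abs(t)<.07)&(z>.12)&(z<.19)
    for lo in np.arange(-.16,.08,.01):
        q=m&(s>=lo)&(s<lo+.01)
        if q.sum()>2: print(n,round(lo,3),q.sum(),"t",t[q].min().round(4),t[q].max().round(4),"z",z[q].min().round(4),z[q].max().round(4))
im=load("scene0.npz")["pixels"][:,:,::-1]
cv2.imwrite("pics/crop3.png",cv2.resize(im[120:220,250:340],None,fx=6,fy=6,interpolation=cv2.INTER_CUBIC))
# base corners from the top crop
c=load("top0.npz"); uv=np.array([(203,430),(388,433),(398,200),(215,192)])/6-.42+[195,120]
print(ray(c,uv,.008).round(4))
```

```text
top -0.07 88 t -0.0159 0.0195 z 0.1365 0.1744
top -0.06 71 t -0.0178 0.0199 z 0.1506 0.1774
top -0.05 73 t -0.0194 0.0205 z 0.1533 0.1768
top -0.04 104 t -0.0213 0.0225 z 0.1369 0.1851
top -0.03 109 t -0.0235 0.0253 z 0.1406 0.1849
top -0.02 87 t -0.023 0.0256 z 0.1751 0.1865
top -0.01 95 t -0.0227 0.024 z 0.1756 0.1883
top 0.0 93 t -0.0243 0.0244 z 0.133 0.1881
top 0.01 88 t -0.0241 0.0253 z 0.175 0.187
top 0.02 86 t -0.0236 0.0255 z 0.1743 0.186
top 0.03 80 t -0.0232 0.026 z 0.1723 0.1873
top 0.04 59 t -0.0228 0.0242 z 0.175 0.1834
top 0.05 4 t 0.0069 0.014 z 0.1528 0.1541
scene -0.07 143 t -0.0185 0.0166 z 0.1377 0.1743
scene -0.06 78 t -0.0204 0.0102 z 0.1407 0.1747
scene -0.05 74 t -0.021 0.0119 z 0.1422 0.1759
scene -0.04 152 t -0.0249 0.0204 z 0.1327 0.1802
scene -0.03 133 t -0.0265 0.0233 z 0.1312 0.1822
scene -0.02 128 t -0.0268 0.0235 z 0.1204 0.1853
scene -0.01 140 t -0.0265 0.0229 z 0.1208 0.185
scene 0.0 124 t -0.0275 0.0226 z 0.1206 0.1846
scene 0.01 120 t -0.0262 0.023 z 0.122 0.1852
scene 0.02 114 t -0.027 0.022 z 0.1209 0.1846
scene 0.03 109 t -0.0263 0.0227 z 0.1298 0.1848
scene 0.04 54 t -0.0248 0.0182 z 0.1323 0.1816
[[0.6385 0.1492 0.008 ]
 [0.629  0.0675 0.008 ]
 [0.736  0.052  0.008 ]
 [0.7481 0.1343 0.008 ]]
```

View pics/crop3.png

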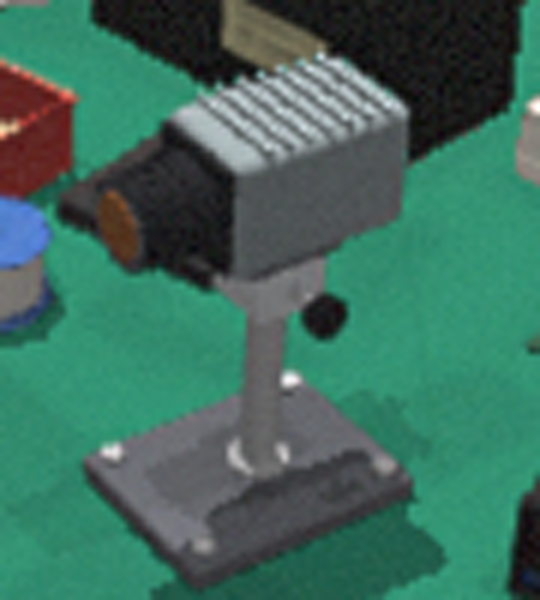

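Run:
```python
from h import *
a=np.radians(-8.0); ax=np.array([np.cos(a),np.sin(a)]); ay=np.array([-ax[1],ax[0]])
for n in("top","scene"):
    c=load(n+"0.npz");W=cloud(c)
    d=W[...,:2]-np.array([.69,.1]); s=d@ax; t=d@ay; z=W[...,2]
    m=(abs(s)<.2)&(abs(t)<.03)&(z>.137)&(z<.176)
    print(n,np.sort(s[m])[:60:6].round(4))
    p=c["pixels"].astype(int); q=m&(s<-.05)&(p[...,0]>p[...,2]+40)
    print("orange",q.sum(),W[q].mean(0).round(4) if q.sum() else "", s[q].mean(),t[q].mean())
    e=(z>.178)&(z<.19)&(abs(s)<.07)&(abs(t)<.04)
    v,u=np.nonzero(e)
    lo=[];hi=[]
    for k in np.arange(-.025,.04,.005):
        qq=e&(s>k)&(s<k+.005); lo.append((k,t[qq].min()));hi.append((k,t[qq].max()))
    print([np.degrees(np.arctan(np.polyfit(*np.array(x).T,1)[0])).round(2) for x in(lo,hi)],np.mean([x[1] for x in lo+hi]), s[e].min(),s[e].max())
```

```text
top [-0.0682 -0.0677 -0.0675 -0.0673 -0.0671 -0.067  -0.0666 -0.0665 -0.0658
 -0.0653]
orange 2 [0.6238 0.1123 0.16  ] -0.0672958101978331 0.0029376813264409066
[np.float64(0.19), np.float64(-0.19)] 0.0004886970016030697 -0.034243762555889276 0.04698981826381492
scene [-0.0693 -0.0685 -0.0682 -0.0679 -0.0679 -0.0678 -0.0677 -0.0676 -0.0675
 -0.0674]
orange 44 [0.6229 0.1092 0.1567] -0.06771786980035827 -0.00027144967826384005
[np.float64(1.5), np.float64(-1.06)] -0.0010918946412975846 -0.03548033127184844 0.047534638391271665
```

Plate at (0.4713, 0.3226), long axis −73.5°. Carrier at (0.4962, −0.051), axis 74.6°. Lens at about (0.623, 0.1095, 0.155), imager x axis at −8°, so focus is about (0.494, 0.1276, 0.155). Sizes and heights agree with those given. I'll move over the plate.

```bash
python3 -m handwheel '{"offset":[[-36.5,-19.8,0],[-36.5,-19.8,0],[-36.5,-19.8,0],[-36.5,-19.8,0],[-36.5,-19.8,0],[-36.5,-19.8,0],[-36.5,-19.8,0],[-36.5,-19.8,0],[0,0,0],[0,0,0],[0,0,0],[0,0,0],[0,0,0],[0,0,0],[0,0,30],[0,0,30],[0,0,0],[0,0,0]],"dr":[[0,0,0],[0,0,0],[0,0,0],[0,0,0],[0,0,0],[0,0,0],[0,0,0],[0,0,0],[0,0,0.141],[0,0,0.141],[0,0,0.141],[0,0,0.141],[0,0,0.141],[0,0,0.141],[0,0,0],[0,0,0],[0,0,0],[0,0,0]],"gripper":[0,0,0,0,0,0,0,0,0,0,0,0,0,0,0,0,0,0]}'
cat >> h.py <<'E'
def togo(x,y,z,yaz,obs):
    R=np.array(obs["eef_rot"]); p=np.array(obs["position"])
    d=R.T@(np.array([x,y,z])-p)*1000
    a=np.degrees(np.arctan2(R[1,1],R[0,1])); 
    da=(yaz-a+90)%180-90
    print("tool shift mm",d.round(1),"dr z rad",round(-np.radians(da),4),"tilt",R[:,2].round(4),"pos",p.round(4),"F",np.round(obs["wrist_force"],2),"gap",round(obs["finger_gap"],4),"t",obs["clock"])
E
python3 - <<'E'
from h import *; from cell import arm
c=arm.read_camera("wrist"); np.savez("w1.npz",**c); cv2.imwrite("pics/w1.png",c["pixels"][:,:,::-1])
togo(.4713,.3226,.031,16.5,arm.get_obs()); print(arm.tips_ahead)
E
```

```text
clock: 2.4
position: [0.4725, 0.3231, 0.1942]
eef_rot: [[-0.286, 0.958, 0.001], [0.958, 0.286, 0.001], [0.0, 0.001, -1.0]]
wrist_force: [0.4, 0.6, 0.6]
finger_gap: 0.0854
tool shift mm [ -0.3  -2.  163.6] dr z rad 0.002 tilt [ 0.0021  0.0014 -1.    ] pos [0.4727 0.3233 0.1946] F [ 0.04 -0.21 -0.2 ] gap 0.0853 t 2.45
0.022
```

View pics/w1.png

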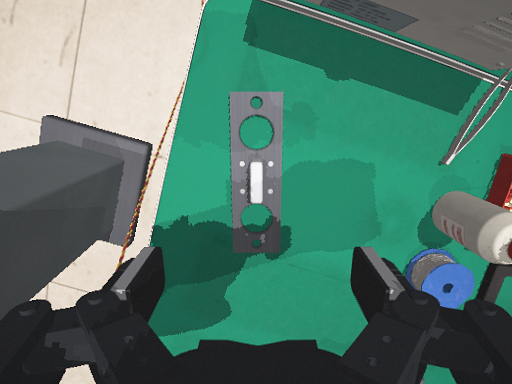

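The wrist view shows the plate upright, bar at (256,183), holes at (256,103) and (256,243), jaws straddling its axis. I'll check the pose with this view.

Run:
```python
from h import *; from cell import arm
c=load("w1.npz"); hsv=cv2.cvtColor(c["pixels"],cv2.COLOR_RGB2HSV).astype(int); S,V=hsv[...,1],hsv[...,2]
m=np.zeros(S.shape,bool); m[85:262,222:290]=1
print("bar",rect(c,m&(S<60)&(V>200),.030))
g=(m&(S>=90)).astype(np.uint8); n,l,st,ce=cv2.connectedComponentsWithStats(g)
for s,e in zip(st,ce): print(s,e.round(1),ray(c,[e],.005 if s[4]<200 else .0025).round(4))
print("plate",rect(c,m&(S<90),.005))
```

```text
bar (array([470.89395142, 323.07080078]), (37.76466369628906, 9.329357147216797), -73.37849426269531, 396.0)
[     0      0    512    384 190950] [255.5 192. ] [[0.4752 0.3068 0.0025]]
[ 222   85   68  177 3907] [254.3 179.1] [[0.4702 0.3194 0.0025]]
[251  97  11  12  98] [255.9 102.1] [[0.4504 0.3913 0.005 ]]
[240 115  33  34 900] [256.  131.9] [[0.4584 0.3647 0.0025]]
[241 204  31  28 698] [256.1 217.4] [[0.4835 0.2807 0.0025]]
[252 239   9   8  55] [256.1 242.5] [[0.4913 0.2546 0.005 ]]
plate (array([471.19430542, 322.03771973]), (162.9416961669922, 50.21147155761719), -73.43117141723633, 7919.0)
```

```bash
python3 -m handwheel '{"offset":[[0,-2,20],[0,0,25],[0,0,25],[0,0,25],[0,0,25],[0,0,20],[0,0,14],[0,0,8],[0,0,0],[0,0,0],[0,0,0]],"dr":[[0,0,0],[0,0,0],[0,0,0],[0,0,0],[0,0,0],[0,0,0],[0,0,0],[0,0,0],[0,0,0],[0,0,0],[0,0,0]],"gripper":[0,0,0,0,0,0,0,0,0,0,0]}'
python3 - <<'E'
from h import *; from cell import arm
togo(.471,.3228,.031,16.5,arm.get_obs())
E
```

```text
clock: 3.82
position: [0.4703, 0.3225, 0.0319]
eef_rot: [[-0.286, 0.958, 0.001], [0.958, 0.286, 0.001], [0.0, 0.001, -1.0]]
wrist_force: [-0.0, 0.2, -0.1]
finger_gap: 0.0853
tool shift mm [0.1 0.7 0.9] dr z rad 0.0021 tilt [ 1.e-03  7.e-04 -1.e+00] pos [0.4703 0.3225 0.0319] F [-0.    0.15 -0.09] gap 0.0853 t 3.825
```

```bash
python3 -m handwheel '{"offset":[[0,0.7,1],[0,0,0],[0,0,0],[0,0,0],[0,0,0],[0,0,0],[0,0,0],[0,0,0],[0,0,0],[0,0,0]],"dr":[[0,0,0],[0,0,0],[0,0,0],[0,0,0],[0,0,0],[0,0,0],[0,0,0],[0,0,0],[0,0,0],[0,0,0]],"gripper":[1,1,1,1,1,1,1,1,1,1]}'
python3 - <<'E'
from h import *; from cell import arm
togo(.471,.3228,.031,16.5,arm.get_obs())
c=arm.read_camera("wrist"); np.savez("w2.npz",**c); cv2.imwrite("pics/w2.png",c["pixels"][:,:,::-1])
E
```

```text
clock: 5.08
position: [0.4709, 0.3225, 0.0305]
eef_rot: [[-0.286, 0.958, 0.0], [0.958, 0.286, 0.0], [0.0, 0.0, -1.0]]
wrist_force: [0.1, -1.0, 3.7]
finger_gap: 0.0108
tool shift mm [ 0.2  0.2 -0.5] dr z rad 0.002 tilt [ 4.e-04  2.e-04 -1.e+00] pos [0.4709 0.3225 0.0305] F [ 0.12 -1.05  3.66] gap 0.0108 t 5.075
```

View pics/w2.png

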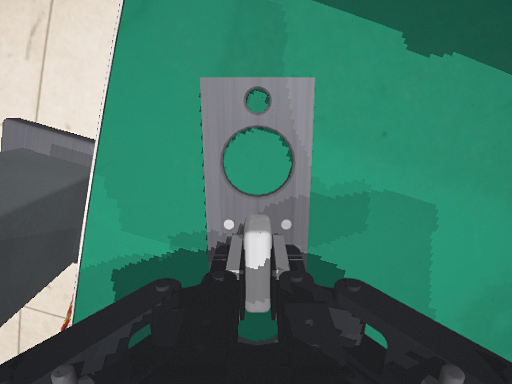

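Bar gripped (gap 10.8 mm), and the plate shows straight in the view. I'll lift it, and meanwhile use the first pictures to find the balls more precisely.

```bash
python3 -m handwheel '{"offset":[[0,0,-5],[0,0,-10],[0,0,-20],[0,0,-30],[0,0,-30],[0,0,-30],[0,0,-20],[0,0,-5],[0,0,0]],"dr":[[0,0,0],[0,0,0],[0,0,0],[0,0,0],[0,0,0],[0,0,0],[0,0,0],[0,0,0],[0,0,0]],"gripper":[1,1,1,1,1,1,1,1,1]}'
python3 - <<'E'
from h import *; from cell import arm
togo(.590,-.11,.19,-15.4,arm.get_obs())
for n,bx in(("top",(270,215,350,256)),("scene",(240,235,310,320))):
    c=load(n+"0.npz"); p=c["pixels"].astype(int); x0,y0,x1,y1=bx
    im=cv2.resize(c["pixels"][y0:y1,x0:x1,::-1],None,fx=7,fy=7,interpolation=cv2.INTER_CUBIC); cv2.imwrite(f"pics/tr_{n}.png",im)
    # prediction
    a=np.radians(74.6);u=np.array([np.cos(a),np.sin(a)]);o=np.array([.4962,-.0509])
    for k,z in((.072,.040),(.044,.035),(-.044,.035),(-.072,.040)): print(n,k,(proj(c,[*(o+k*u),z])[0]).round(1),((proj(c,[*(o+k*u),z])[0]-[x0,y0]+.5)*7).round(0))
E
```

```text
clock: 6.25
position: [0.4702, 0.3223, 0.18]
eef_rot: [[-0.286, 0.958, -0.001], [0.958, 0.286, -0.0], [-0.0, -0.001, -1.0]]
wrist_force: [-1.1, 0.6, -1.7]
finger_gap: 0.0108
tool shift mm [-448.5   -8.9   -9.9] dr z rad 0.5589 tilt [-7.e-04 -4.e-04 -1.e+00] pos [0.4702 0.3223 0.18  ] F [-1.12  0.59 -1.68] gap 0.0108 t 6.25
top 0.072 [283.1 230.7] [ 95. 113.]
top 0.044 [293.8 232.7] [170. 128.]
top -0.044 [327.7 238.4] [407. 167.]
top -0.072 [338.8 240. ] [485. 179.]
scene 0.072 [258.2 241. ] [131.  45.]
scene 0.044 [263.9 251.7] [170. 121.]
scene -0.044 [283.4 283.5] [307. 343.]
scene -0.072 [290.5 293.1] [357. 410.]
```

View pics/tr_top.png

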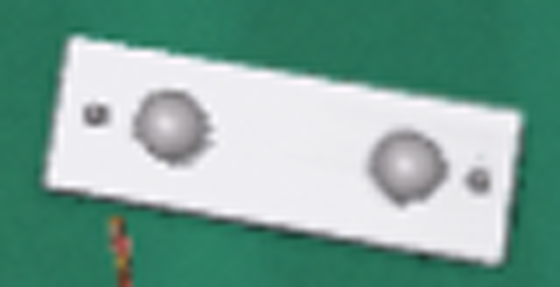

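View pics/tr_scene.png

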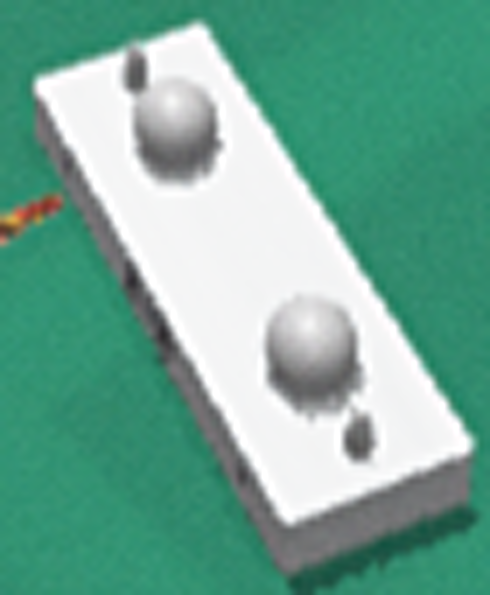

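Predicted pins and balls fall on the seen ones within about 1 px. I'll carry the plate beside the carrier so the wrist camera can check the carrier.

```bash
python3 -m handwheel '{"offset":[[-15,-3,-2],[-34,-8,-2],[-34,-8,-2],[-34,-8,-2],[-34,-8,-2],[-34,-8,-2],[-34,-8,-2],[-34,-8,-2],[-34,-8,-2],[-34,-8,-2],[-34,-8,-2],[-34,-8,0],[-34,-8,0],[-15,-3,0],[0,0,0],[0,0,0],[0,0,0],[0,0,0],[0,0,0]],"dr":[[0,0,0],[0,0,0],[0,0,0],[0,0,0],[0,0,0],[0,0,0],[0,0,0],[0,0,0],[0,0,0],[0,0,0],[0,0,0],[0,0,0],[0,0,0],[0,0,0],[0,0,0.14],[0,0,0.14],[0,0,0.14],[0,0,0.139],[0,0,0]],"gripper":[1,1,1,1,1,1,1,1,1,1,1,1,1,1,1,1,1,1,1]}'
python3 -m handwheel '{"offset":[[0,15,0],[0,30,0],[0,30,0],[0,15,0],[0,0,0],[0,0,0]],"dr":[[0,0,0],[0,0,0],[0,0,0],[0,0,0],[0,0,0],[0,0,0]],"gripper":[1,1,1,1,1,1]}'
python3 - <<'E'
from h import *; from cell import arm
togo(.4962,-.0509,.19,-15.4,arm.get_obs())
c=arm.read_camera("wrist"); np.savez("w3.npz",**c); cv2.imwrite("pics/w3.png",c["pixels"][:,:,::-1])
E
```

```text
clock: 8.62
position: [0.4977, -0.1255, 0.2018]
eef_rot: [[0.263, 0.965, -0.002], [0.965, -0.263, 0.001], [0.0, -0.002, -1.0]]
wrist_force: [-0.6, 0.3, -1.6]
finger_gap: 0.0106
clock: 9.38
position: [0.5838, -0.1499, 0.2019]
eef_rot: [[0.265, 0.964, -0.002], [0.964, -0.265, 0.001], [0.0, -0.002, -1.0]]
wrist_force: [-0.9, -0.8, -1.3]
finger_gap: 0.0107
tool shift mm [  72.3 -110.7   12.2] dr z rad 0.0007 tilt [-1.8e-03  8.0e-04 -1.0e+00] pos [ 0.5838 -0.1499  0.2019] F [-0.94 -0.81 -1.28] gap 0.0107 t 9.375
```

View pics/w3.png

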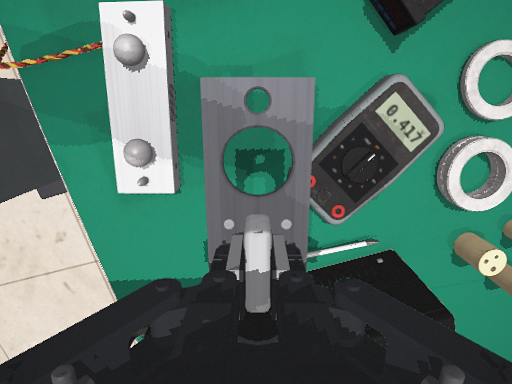

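The carrier stands fully in view: balls (130,50) and (137,153), pin tips about (127,12) and (142,183). The plate is still square in the grip.

Run:
```python
from h import *
c=load("w3.npz"); im=c["pixels"]; cv2.imwrite("pics/w3c.png",cv2.resize(im[0:200,85:195,::-1],None,fx=3,fy=3,interpolation=cv2.INTER_CUBIC))
hsv=cv2.cvtColor(im,cv2.COLOR_RGB2HSV).astype(int);S,V=hsv[...,1],hsv[...,2]
m=np.zeros(S.shape,bool);m[0:200,95:185]=1
t=(m&(S<40)&(V>205)).astype(np.uint8); t=cv2.morphologyEx(t,cv2.MORPH_OPEN,np.ones((3,3)))
print("tray",rect(c,t,.024))
g=cv2.cvtColor(im,cv2.COLOR_RGB2GRAY)
t2=cv2.morphologyEx(t,cv2.MORPH_CLOSE,np.ones((41,41)))
d=((t2>0)&(g<190)).astype(np.uint8)
n,l,st,ce=cv2.connectedComponentsWithStats(d)
for s,e in zip(st,ce):
    if s[4]>15 and s[4]<3000: print(s,e.round(1))
a=np.radians(74.6);u=np.array([np.cos(a),np.sin(a)]);o=np.array([.4962,-.0509])
for k,z in((.072,.040),(.044,.035),(-.044,.035),(-.072,.040)): 
    q=proj(c,[*(o+k*u),z])[0]; print(k,q.round(1),((q-[85,0]+.5)*3).round(0))
```

```text
tray (array([496.76525879, -51.79990387]), (169.51922607421875, 56.072200775146484), 74.4033203125, 11254.5)
[ 99   0  65   8 103] [127.8   0.6]
[123  10  13  15 129] [129.6  16.8]
[113  34  37  39 796] [132.4  54.3]
[123 138  34  31 697] [139.9 152.8]
[137 176  12  10  84] [143.3 180.8]
0.072 [122.5  11. ] [114.  35.]
0.044 [127.6  48.3] [129. 146.]
-0.044 [136.7 151.5] [157. 456.]
-0.072 [137.7 182.7] [160. 550.]
```

View pics/w3c.png

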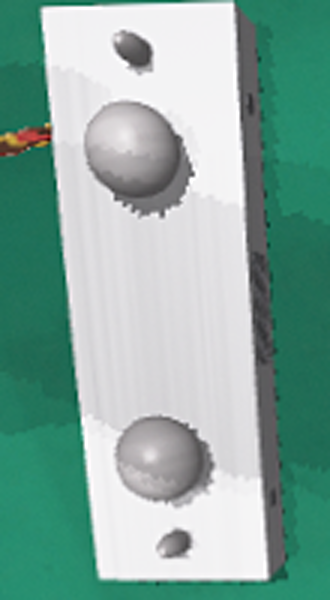

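```bash
python3 -m handwheel '{"offset":[[10,-14,0],[18,-28,0],[18,-28,0],[16,-26,0],[10,-14.3,0],[0,0,15],[0,0,25],[0,0,25],[0,0,25],[0,0,15],[0,0,4],[0,0,0],[0,0,0]],"dr":[[0,0,0],[0,0,0],[0,0,0],[0,0,0],[0,0,0.002],[0,0,0],[0,0,0],[0,0,0],[0,0,0],[0,0,0],[0,0,0],[0,0,0],[0,0,0]],"gripper":[1,1,1,1,1,1,1,1,1,1,1,1,1]}'
python3 - <<'E'
from h import *; from cell import arm
togo(.4965,-.0513,.0545,-15.5,arm.get_obs())
for n in("wrist","top","scene"):
    c=arm.read_camera(n); np.savez(n+"4.npz",**c); cv2.imwrite(f"pics/{n}4.png",c["pixels"][:,:,::-1])
im=np.hstack([cv2.resize(cv2.imread("pics/wrist4.png")[50:290,180:340],None,fx=2.5,fy=2.5,interpolation=cv2.INTER_CUBIC),cv2.resize(cv2.imread("pics/scene4.png")[215:335,230:330],(400,480),interpolation=cv2.INTER_CUBIC).repeat(1,0) if 0 else cv2.resize(cv2.imread("pics/scene4.png")[205:325,220:320],(400,600) if 0 else (400,480),interpolation=cv2.INTER_CUBIC).copy() if 0 else cv2.copyMakeBorder(cv2.resize(cv2.imread("pics/scene4.png")[205:325,220:320],(400,480),interpolation=cv2.INTER_CUBIC),0,120,0,0,cv2.BORDER_CONSTANT)])
cv2.imwrite("pics/c4.png",im)
E
```

```text
clock: 11.05
position: [0.4984, -0.0518, 0.094]
eef_rot: [[0.268, 0.963, 0.002], [0.963, -0.268, -0.0], [0.0, 0.002, -1.0]]
wrist_force: [-0.7, 0.9, -1.5]
finger_gap: 0.0105
tool shift mm [-0.  -2.  39.5] dr z rad -0.0005 tilt [ 1.8e-03 -3.0e-04 -1.0e+00] pos [ 0.4984 -0.0518  0.094 ] F [-0.7   0.87 -1.45] gap 0.0105 t 11.05
```

View pics/c4.png

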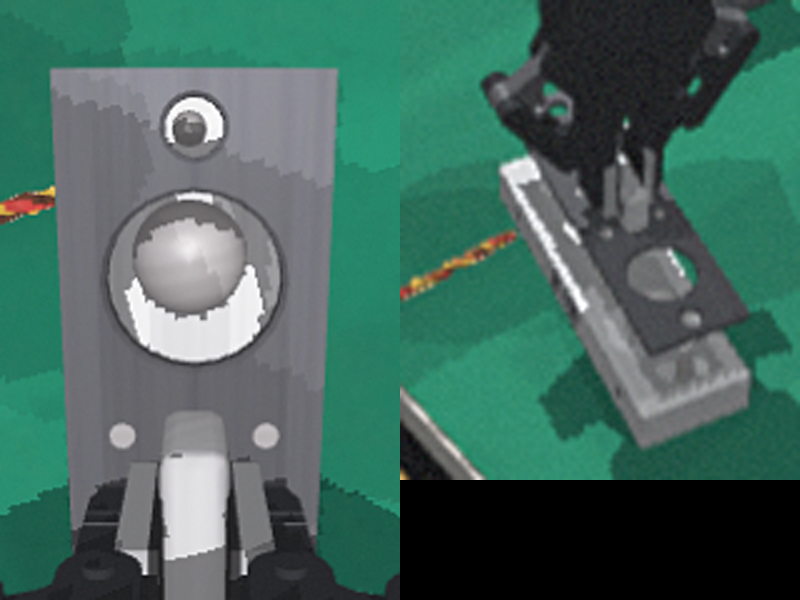

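View pics/top4.png

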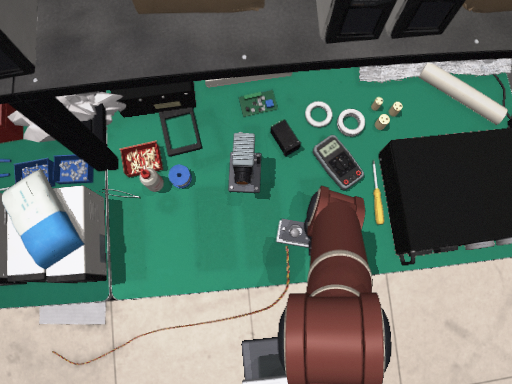

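Run:
```python
from h import *; from cell import arm
c=load("wrist4.npz"); o=arm.get_obs(); R=np.array(o["eef_rot"]);p=np.array(o["position"])
f=lambda u,v,z:(ray(c,[(180+u/2.5-.3,50+v/2.5-.3)],z)[0]-p)@R*1000
zt=p[2]-.0305+.005
print("hole",f(194,125,zt),"window",f(195,276,zt), "pin",f(189,130,.039),"ball",f(190.5,259,.035))
print("tray pred pin/ball")
a=np.radians(74.5);u=np.array([np.cos(a),np.sin(a)])
for oo in([.4962,-.0509],[.4968,-.0518]):
  for k,z in((.072,.04),(.044,.035)): print((np.r_[np.array(oo)+k*u,z]-p)@R*1000)
```

```text
hole [71.40003273 -0.15557574 25.52012509] window [4.44639736e+01 3.43023876e-02 2.55127199e+01] pin [70.69805056 -1.20883337 54.95938737] ball [42.54758548 -0.93211611 58.95175834]
tray pred pin/ball
[72.09578742 -2.1190024  53.95854975]
[44.09436644 -2.12192149 58.95058486]
[71.38897566 -1.30021286 53.95945904]
[43.38755468 -1.30313195 58.95149415]
```

Through the plate's forward hole (crop 194,125) the pin stands slightly left (189,128). Wrist rays ask for about −0.8 mm along tool x and −1.2 mm along tool y.

```bash
python3 -m handwheel '{"offset":[[-0.8,-1.2,4],[0,0,8],[0,0,4],[0,0,0],[0,0,0]],"dr":[[0,0,0],[0,0,0],[0,0,0],[0,0,0],[0,0,0]],"gripper":[1,1,1,1,1]}'
python3 - <<'E'
from h import *; from cell import arm
togo(.4968,-.0518,.0545,-15.5,arm.get_obs())
for n in("wrist","scene"):
    c=arm.read_camera(n); np.savez(n+"5.npz",**c)
    x,y,w,h=(180,50,160,150) if n=="wrist" else (220,205,120,120)
    cv2.imwrite(f"pics/{n}5.png",cv2.resize(c["pixels"][y:y+h,x:x+w,::-1],None,fx=5 if w==160 else 4,fy=4 if w!=160 else 5,interpolation=cv2.INTER_CUBIC)[:600])
E
```

```text
clock: 11.82
position: [0.4964, -0.0521, 0.0773]
eef_rot: [[0.268, 0.963, 0.0], [0.963, -0.268, -0.0], [-0.0, 0.0, -1.0]]
wrist_force: [0.5, 0.1, -0.6]
finger_gap: 0.0103
tool shift mm [ 0.4  0.2 22.8] dr z rad -0.0005 tilt [ 1.e-04 -1.e-04 -1.e+00] pos [ 0.4964 -0.0521  0.0773] F [ 0.46  0.05 -0.58] gap 0.0103 t 11.825
```

View pics/wrist5.png

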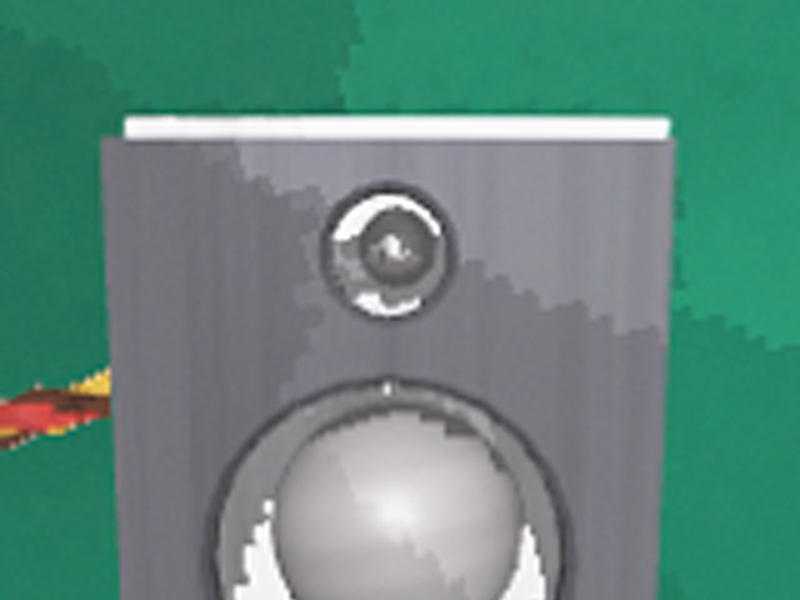

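View pics/scene5.png

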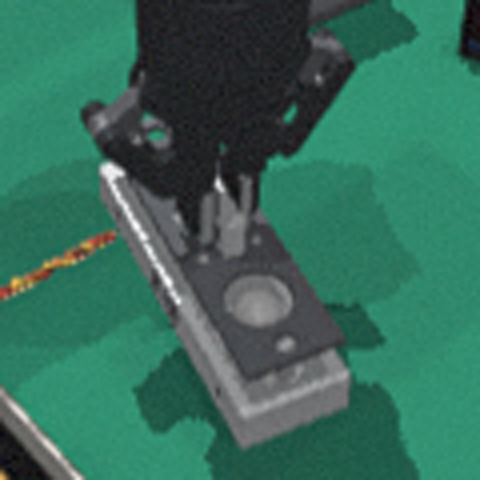

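Run:
```python
from h import *; from cell import arm
c=load("wrist5.npz"); o=arm.get_obs(); R=np.array(o["eef_rot"]);p=np.array(o["position"])
f=lambda u,v,z:((ray(c,[(180+u/5-.4,50+v/5-.4)],z)[0]-p)@R*1000).round(2)
zt=p[2]-.0305+.005
print("hole",f(389,252,zt),"win y",f(388,380,zt), "pin",f(396,246,.040),"ball x",f(397,520,.035))
print("plate edges",f(103,140,zt),f(676,140,zt),"tray edge",f(124,117,.024),f(671,117,.024))
```

```text
hole [71.4  -0.53 25.5 ] win y [60.3  -0.62 25.5 ] pin [72.08  0.13 37.43] ball x [45.08  0.3  42.43]
plate edges [ 80.9  -25.36  25.49] [80.93 24.37 25.5 ] tray edge [ 85.26 -27.86  53.42] [85.31 28.52 53.43]
```

```bash
python3 -m handwheel '{"offset":[[0.9,0.7,0],[0,0,3],[0,0,1],[0,0,0],[0,0,0]],"dr":[[0,0,0],[0,0,0],[0,0,0],[0,0,0],[0,0,0]],"gripper":[1,1,1,1,1]}'
python3 - <<'E'
from h import *; from cell import arm
togo(.4968,-.0518,.0545,-15.5,arm.get_obs())
for n in("wrist","scene"):
    c=arm.read_camera(n); np.savez(n+"6.npz",**c)
    x,y,w,h=(180,50,160,150) if n=="wrist" else (220,205,120,120)
    cv2.imwrite(f"pics/{n}6.png",cv2.resize(c["pixels"][y:y+h,x:x+w,::-1],None,fx=5 if w==160 else 4,fy=4 if w!=160 else 5,interpolation=cv2.INTER_CUBIC)[:600])
E
```

```text
clock: 12.55
position: [0.4973, -0.0514, 0.0733]
eef_rot: [[0.268, 0.964, -0.0], [0.964, -0.268, -0.0], [-0.0, -0.0, -1.0]]
wrist_force: [0.1, 0.3, -0.9]
finger_gap: 0.0104
tool shift mm [-0.5 -0.3 18.8] dr z rad -0.0005 tilt [-1.e-04 -1.e-04 -1.e+00] pos [ 0.4973 -0.0514  0.0733] F [ 0.06  0.34 -0.85] gap 0.0104 t 12.55
```

View pics/wrist6.png

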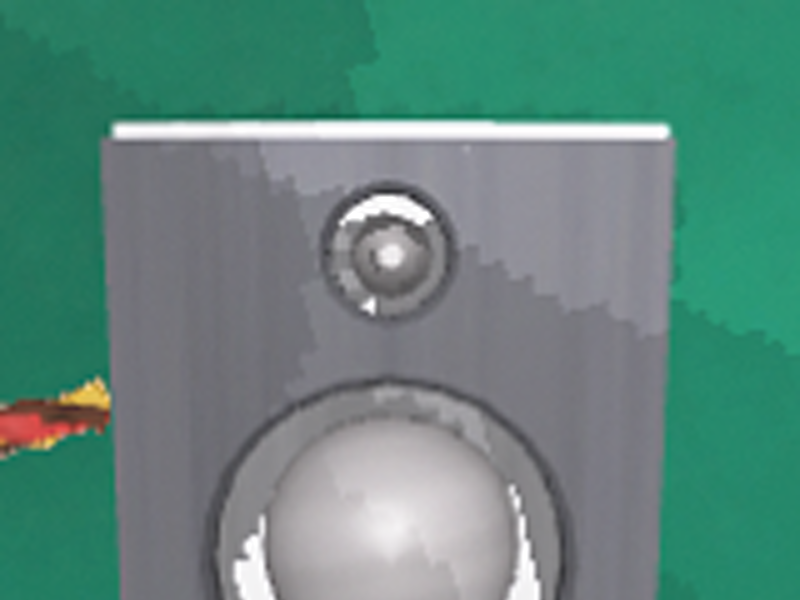

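View pics/scene6.png

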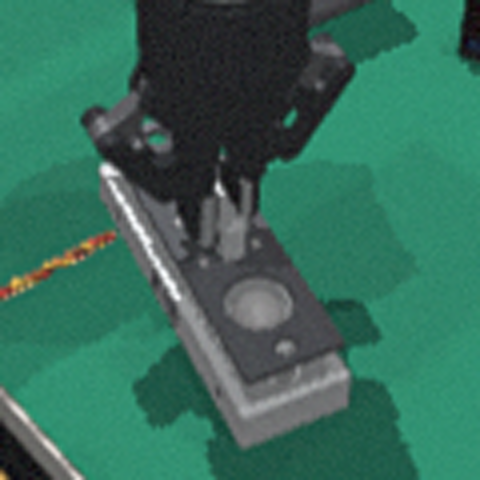

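Run:
```python
from h import *; from cell import arm
c=load("wrist6.npz"); o=arm.get_obs(); R=np.array(o["eef_rot"]);p=np.array(o["position"])
f=lambda u,v,z:((ray(c,[(180+u/5-.4,50+v/5-.4)],z)[0]-p)@R*1000).round(2)
zt=p[2]-.0305+.005
print("hole",f(389,252,zt), "pin",f(391,254,.040))
print("plate edges",f(103,140,zt),f(676,140,zt),"tray edge",f(113,122,.024),f(670,122,.024))
```

```text
hole [71.4  -0.51 25.5 ] pin [71.3  -0.32 33.34]
plate edges [ 80.91 -25.36  25.5 ] [80.93 24.41 25.5 ] tray edge [ 84.43 -28.34  49.34] [84.47 27.81 49.34]
```

Pin and hole agree within 0.2 mm; lowering.

```bash
python3 -m handwheel '{"offset":[[0.2,0,3],[0,0,3],[0,0,3],[0,0,3],[0,0,2],[0,0,1],[0,0,0],[0,0,0]],"dr":[[0,0,0],[0,0,0],[0,0,0],[0,0,0],[0,0,0],[0,0,0],[0,0,0],[0,0,0]],"gripper":[1,1,1,1,1,1,1,1]}'
python3 - <<'E'
from h import *; from cell import arm
o=arm.get_obs();togo(.4968,-.0518,.0545,-15.5,o);print(o["torque"])
E
```

```text
clock: 13.65
position: [0.4974, -0.0512, 0.0584]
eef_rot: [[0.268, 0.964, 0.0], [0.964, -0.268, -0.0], [-0.0, 0.0, -1.0]]
wrist_force: [0.1, -0.3, -0.8]
finger_gap: 0.0106
tool shift mm [-0.7 -0.4  3.9] dr z rad -0.0005 tilt [ 2.e-04 -1.e-04 -1.e+00] pos [ 0.4974 -0.0512  0.0584] F [ 0.11 -0.25 -0.82] gap 0.0106 t 13.65
[ 0.06192053 -0.02061843 -0.04882643]
```

```bash
python3 -m handwheel '{"offset":[[0,0,1],[0,0,1],[0,0,1],[0,0,0.5],[0,0,0.3],[0,0,0],[0,0,0]],"dr":[[0,0,0],[0,0,0],[0,0,0],[0,0,0],[0,0,0],[0,0,0],[0,0,0]],"gripper":[1,1,1,1,1,1,1]}'
python3 - <<'E'
from h import *; from cell import arm
o=arm.get_obs();togo(.4968,-.0518,.0545,-15.5,o);print(o["torque"])
E
```

```text
clock: 14.52
position: [0.4973, -0.0512, 0.0545]
eef_rot: [[0.268, 0.964, -0.0], [0.964, -0.268, -0.0], [-0.0, -0.0, -1.0]]
wrist_force: [0.2, 0.4, -0.6]
finger_gap: 0.0106
tool shift mm [-0.7 -0.3  0. ] dr z rad -0.0004 tilt [-0.e+00 -1.e-04 -1.e+00] pos [ 0.4973 -0.0512  0.0545] F [ 0.17  0.42 -0.59] gap 0.0106 t 14.525
[-0.02276333 -0.0028369  -0.04238541]
```

```bash
python3 -m handwheel '{"offset":[[0,0,0.5],[0,0,0.4],[0,0,0],[0,0,0],[0,0,0],[0,0,0],[0,0,0],[0,0,0],[0,0,0],[0,0,0],[0,0,0]],"dr":[[0,0,0],[0,0,0],[0,0,0],[0,0,0],[0,0,0],[0,0,0],[0,0,0],[0,0,0],[0,0,0],[0,0,0],[0,0,0]],"gripper":[1,1,1,0.75,0.5,0.25,0,0,0,0,0]}'
python3 - <<'E'
from h import *; from cell import arm
o=arm.get_obs();togo(.4968,-.0518,.0545,-15.5,o);print(o["torque"])
for n in("wrist","scene"):
    c=arm.read_camera(n); np.savez(n+"7.npz",**c)
    x,y,w,h=(180,50,160,150) if n=="wrist" else (220,205,120,120)
    cv2.imwrite(f"pics/{n}7.png",cv2.resize(c["pixels"][y:y+h,x:x+w,::-1],None,fx=5 if w==160 else 4,fy=4 if w!=160 else 5,interpolation=cv2.INTER_CUBIC)[:600])
cv2.imwrite("pics/wrist7f.png",load("wrist7.npz")["pixels"][:,:,::-1])
E
```

```text
clock: 15.9
position: [0.4973, -0.0512, 0.0536]
eef_rot: [[0.268, 0.964, -0.0], [0.964, -0.268, -0.0], [-0.0, -0.0, -1.0]]
wrist_force: [0.3, 0.3, 0.1]
finger_gap: 0.0854
tool shift mm [-0.7 -0.3 -0.9] dr z rad -0.0004 tilt [-1.e-04 -0.e+00 -1.e+00] pos [ 0.4973 -0.0512  0.0536] F [0.28 0.28 0.14] gap 0.0854 t 15.9
[-0.04700024  0.00552153  0.02513456]
```

View pics/wrist7f.png

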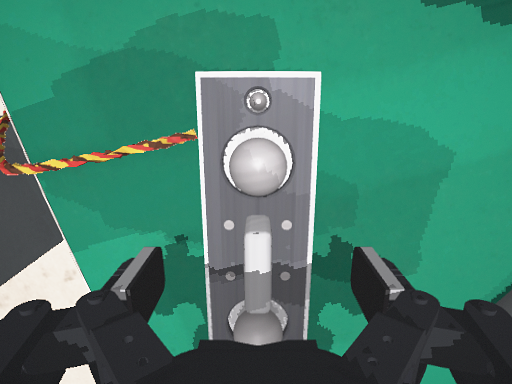

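View pics/scene7.png

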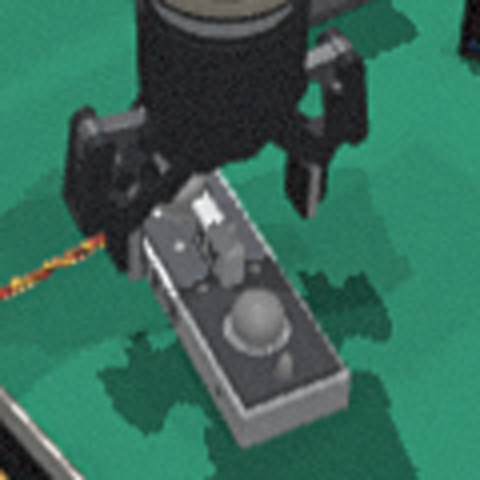

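The plate is down over the near pin and both balls show. I'll raise the hand to check the whole plate, with depth too.

```bash
python3 -m handwheel '{"offset":[[0,0,-10],[0,0,-20],[0,0,-30],[0,0,-35],[0,0,-30],[0,0,-10],[0,0,0],[0,0,0]],"dr":[[0,0,0],[0,0,0],[0,0,0],[0,0,0],[0,0,0],[0,0,0],[0,0,0],[0,0,0]],"gripper":[0,0,0,0,0,0,0,0]}'
python3 - <<'E'
from h import *; from cell import arm
o=arm.get_obs();togo(.4968,-.0518,.0545,-15.5,o)
c=arm.read_camera("wrist"); np.savez("w8.npz",**c)
im=c["pixels"];cv2.imwrite("pics/w8.png",im[:,:,::-1])
hsv=cv2.cvtColor(im,cv2.COLOR_RGB2HSV).astype(int);S,V=hsv[...,1],hsv[...,2]
m=np.zeros(S.shape,bool);m[60:290,205:310]=1
t=(m&(S<60)&(V>60)).astype(np.uint8)
print("tray rect",rect(c,t,.024))
W=cloud(c)
a=np.radians(74.5);u=np.array([np.cos(a),np.sin(a)]);v=np.array([u[1],-u[0]])
d=W[...,:2]-[.4968,-.0518]; s=d@u; x=d@v; z=W[...,2]
for name,k in(("+end",(s>.076)&(s<.081)),("+mid",(s>.02)&(s<.026)),("-mid",(s<-.022)&(s>-.026)),("-end",(s<-.076)&(s>-.081))):
    for sd in(-1,1):
        q=k&(x*sd>.008)&(x*sd<.022); print(name,sd,q.sum(),np.median(z[q]).round(4) if q.sum() else None)
for k in (.044,-.044):
    q=(np.hypot(s-k,x)<.005)&(z<.08); print("ball top",np.median(z[q]).round(4))
E
```

```text
clock: 17.0
position: [0.4965, -0.0509, 0.1875]
eef_rot: [[0.268, 0.964, -0.002], [0.964, -0.268, 0.0], [-0.0, -0.002, -1.0]]
wrist_force: [-0.8, 0.4, 0.4]
finger_gap: 0.0855
tool shift mm [ -0.7   0.8 133. ] dr z rad -0.0003 tilt [-2.5e-03  2.0e-04 -1.0e+00] pos [ 0.4965 -0.0509  0.1875] F [-0.8   0.36  0.39] gap 0.0855 t 17.0
tray rect (array([496.54260254, -51.92538452]), (168.95655822753906, 56.876075744628906), 74.47232055664062, 10872.5)
+end -1 102 0.0288
+end 1 101 0.0288
+mid -1 310 0.2592
+mid 1 306 0.2591
-mid -1 60 0.0288
-mid 1 60 0.0288
-end -1 63 0.0288
-end 1 64 0.0288
ball top 0.0472
ball top 0.0471
```

View pics/w8.png

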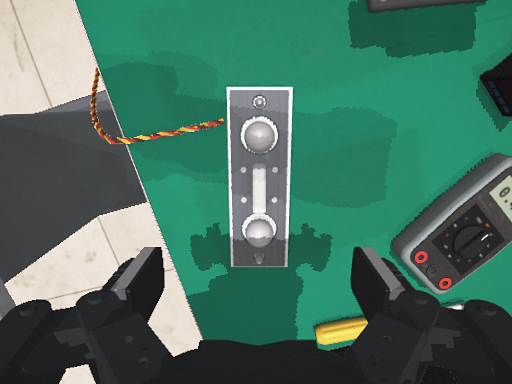

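Wrist view and depth show the plate top at 28.8 mm at both ends and the middle, ball tops at 47 mm, and pins through both holes at (259,102) and (259,258), so it is flush. Now I'll go down to grip the carrier.

```bash
python3 -m handwheel '{"offset":[[-0.7,0,15],[0,0,28],[0,0,30],[0,0,30],[0,0,25],[0,0,18],[0,0,9],[0,0,0],[0,0,0],[0,0,0]],"dr":[[0,0,0],[0,0,0],[0,0,0],[0,0,0],[0,0,0],[0,0,0],[0,0,0],[0,0,0],[0,0,0],[0,0,0]],"gripper":[0,0,0,0,0,0,0,0,0,0]}'
python3 - <<'E'
from h import *; from cell import arm
togo(.4966,-.0517,.022,-15.53,arm.get_obs())
E
```

```text
clock: 18.3
position: [0.4976, -0.0519, 0.0343]
eef_rot: [[0.268, 0.964, 0.001], [0.964, -0.268, -0.0], [0.0, 0.001, -1.0]]
wrist_force: [0.0, -1.1, -0.3]
finger_gap: 0.0857
tool shift mm [-0.1 -1.  12.3] dr z rad 0.0001 tilt [ 1.4e-03 -2.0e-04 -1.0e+00] pos [ 0.4976 -0.0519  0.0343] F [ 0.02 -1.15 -0.3 ] gap 0.0857 t 18.3
```

```bash
python3 -m handwheel '{"offset":[[0,-0.5,6],[0,0,4],[0,0,2],[0,0,0],[0,0,0],[0,0,0],[0,0,0],[0,0,0],[0,0,0],[0,0,0]],"dr":[[0,0,0],[0,0,0],[0,0,0],[0,0,0],[0,0,0],[0,0,0],[0,0,0],[0,0,0],[0,0,0],[0,0,0]],"gripper":[0,0,0,0,0,0.1,0.2,0.25,0.3,0.3]}'
python3 - <<'E'
from h import *; from cell import arm
togo(.4966,-.0517,.022,-15.53,arm.get_obs())
c=arm.read_camera("wrist"); cv2.imwrite("pics/w9.png",c["pixels"][:,:,::-1])
E
```

```text
clock: 19.55
position: [0.4966, -0.0517, 0.0216]
eef_rot: [[0.268, 0.964, -0.0], [0.964, -0.268, -0.0], [-0.0, -0.0, -1.0]]
wrist_force: [-0.3, -0.4, 0.7]
finger_gap: 0.0596
tool shift mm [ 0.  -0.  -0.4] dr z rad 0.0001 tilt [-1.e-04 -0.e+00 -1.e+00] pos [ 0.4966 -0.0517  0.0216] F [-0.3  -0.42  0.73] gap 0.0596 t 19.55
```

View pics/w9.png

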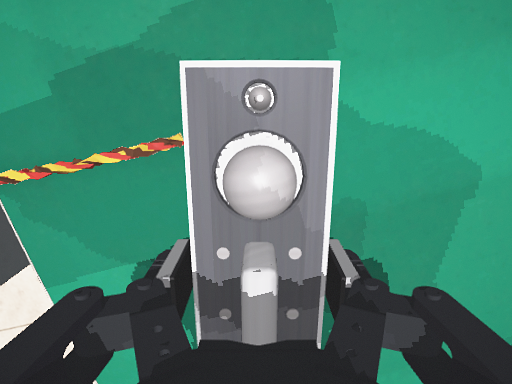

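The fingers stand about 2 mm off each side of the carrier at its middle. Closing on it.

```bash
python3 -m handwheel '{"offset":[[0,0,0],[0,0,0],[0,0,0],[0,0,0],[0,0,0],[0,0,0],[0,0,0],[0,0,0]],"dr":[[0,0,0],[0,0,0],[0,0,0],[0,0,0],[0,0,0],[0,0,0],[0,0,0],[0,0,0]],"gripper":[0.33,0.36,0.5,1,1,1,1,1]}'
python3 -m handwheel '{"offset":[[0,0,-1],[0,0,-2],[0,0,-4],[0,0,-5],[0,0,-4],[0,0,-2],[0,0,0],[0,0,0]],"dr":[[0,0,0],[0,0,0],[0,0,0],[0,0,0],[0,0,0],[0,0,0],[0,0,0],[0,0,0]],"gripper":[1,1,1,1,1,1,1,1]}'
python3 - <<'E'
from h import *; from cell import arm
o=arm.get_obs();togo(.494,.1276,.132+.0096,-8,o);print(o["torque"])
for n in("wrist","scene"):
    c=arm.read_camera(n); np.savez(n+"10.npz",**c); cv2.imwrite(f"pics/{n}10.png",c["pixels"][:,:,::-1])
E
```

```text
clock: 20.6
position: [0.4973, -0.0519, 0.0221]
eef_rot: [[0.268, 0.963, 0.001], [0.963, -0.268, -0.0], [0.0, 0.001, -1.0]]
wrist_force: [0.6, -0.2, 6.2]
finger_gap: 0.0547
clock: 21.6
position: [0.4966, -0.0517, 0.0396]
eef_rot: [[0.268, 0.964, -0.0], [0.964, -0.268, 0.0], [-0.0, -0.0, -1.0]]
wrist_force: [-0.0, -0.7, -6.9]
finger_gap: 0.0546
tool shift mm [ 172.   -50.5 -102. ] dr z rad -0.1313 tilt [-2.e-04  0.e+00 -1.e+00] pos [ 0.4966 -0.0517  0.0396] F [-0.03 -0.7  -6.88] gap 0.0546 t 21.6
[ 0.01892239  0.03773631 -0.03952878]
```

View pics/wrist10.png

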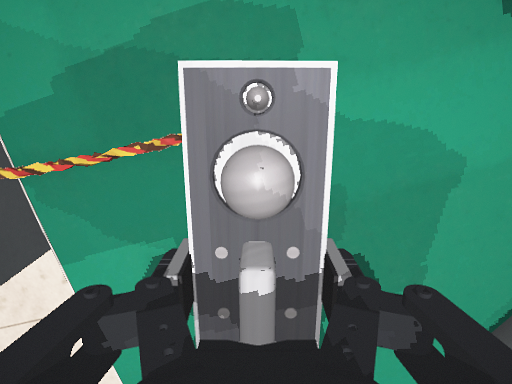

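View pics/scene10.png

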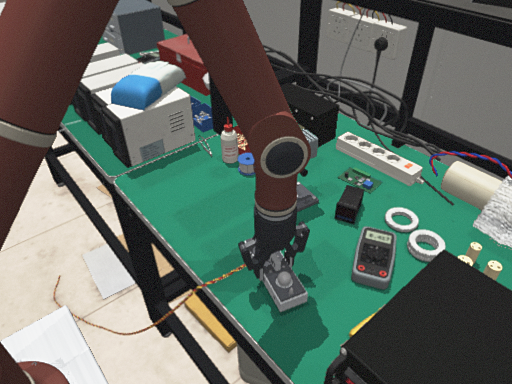

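Carrier is lifted clear with the balls and plate in place, hand level. Carrying it smoothly.

```bash
python3 -m handwheel '{"offset":[[0,0,-3],[0,0,-7],[0,0,-12],[0,0,-14],[0,0,-15],[0,0,-15],[0,0,-14],[0,0,-12],[0,0,-7],[0,0,-3],[0,0,0],[0,0,0],[0,0,0],[0,0,0],[0,0,0],[0,0,0],[0,0,0],[0,0,0]],"dr":[[0,0,0],[0,0,0],[0,0,0],[0,0,0],[0,0,0],[0,0,0],[0,0,0],[0,0,0],[0,0,0],[0,0,0],[0,0,0],[0,0,-0.01],[0,0,-0.025],[0,0,-0.031],[0,0,-0.031],[0,0,-0.025],[0,0,-0.01],[0,0,0]],"gripper":[1,1,1,1,1,1,1,1,1,1,1,1,1,1,1,1,1,1]}'
python3 - <<'E'
from h import *; from cell import arm
o=arm.get_obs();togo(.494,.1276,.142,-8,o)
E
```

```text
clock: 23.95
position: [0.4967, -0.0517, 0.1416]
eef_rot: [[0.138, 0.99, 0.0], [0.99, -0.138, -0.0], [0.0, 0.0, -1.0]]
wrist_force: [-0.5, 0.4, -6.4]
finger_gap: 0.055
tool shift mm [177.2 -27.5  -0.4] dr z rad 0.0007 tilt [ 0. -0. -1.] pos [ 0.4967 -0.0517  0.1416] F [-0.52  0.42 -6.35] gap 0.055 t 23.95
```

```bash
python3 -m handwheel '{"offset":[[3,-0.5,0],[7,-1,0],[10,-1.5,0],[13,-2,0],[14,-2.2,0],[14,-2.2,0],[14,-2.2,0],[14,-2.2,0],[14,-2.2,0],[14,-2.2,0],[14,-2.2,0],[13,-2,0],[11,-1.7,0],[9,-1.4,0],[7,-1.1,0],[4,-0.6,0],[2,-0.3,0],[0,0,0],[0,0,0]],"dr":[[0,0,0],[0,0,0],[0,0,0],[0,0,0],[0,0,0],[0,0,0],[0,0,0],[0,0,0],[0,0,0],[0,0,0],[0,0,0],[0,0,0],[0,0,0],[0,0,0],[0,0,0],[0,0,0],[0,0,0],[0,0,0],[0,0,0]],"gripper":[1,1,1,1,1,1,1,1,1,1,1,1,1,1,1,1,1,1,1]}'
python3 - <<'E'
from h import *; from cell import arm
o=arm.get_obs();togo(.494,.1276,.142,-8,o)
for n in("wrist","scene","top"):
    c=arm.read_camera(n); np.savez(n+"11.npz",**c); cv2.imwrite(f"pics/{n}11.png",c["pixels"][:,:,::-1])
E
```

```text
clock: 26.32
position: [0.4939, 0.1269, 0.1416]
eef_rot: [[0.139, 0.99, -0.0], [0.99, -0.139, -0.0], [-0.0, -0.0, -1.0]]
wrist_force: [0.0, -0.3, -6.2]
finger_gap: 0.0545
tool shift mm [ 0.7 -0.  -0.4] dr z rad -0.0 tilt [-1.e-04 -3.e-04 -1.e+00] pos [0.4939 0.1269 0.1416] F [ 0.04 -0.25 -6.19] gap 0.0545 t 26.325
```

View pics/wrist11.png

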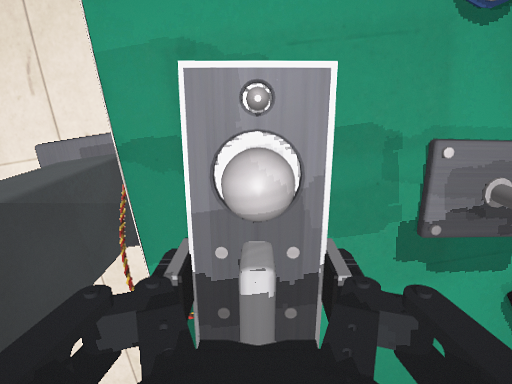

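View pics/scene11.png

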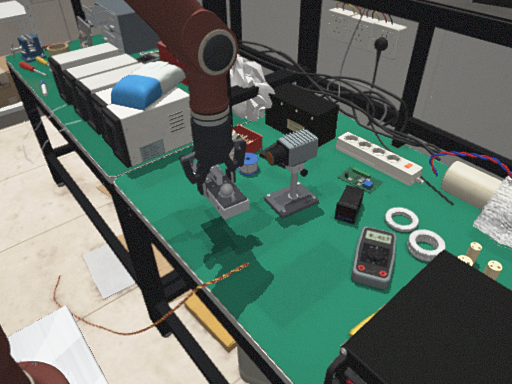

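View pics/top11.png

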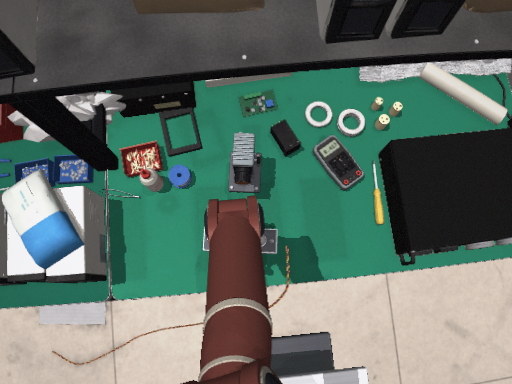

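Carrier is held in front of the imager with the ball, plate and pins in place (scene, about (225,195)). Checking level, height and angle against the imager with depth and rays.

```bash
python3 - <<'E'
from h import *; from cell import arm
o=arm.get_obs(); R=np.array(o["eef_rot"]);p=np.array(o["position"])
c=load("wrist11.npz"); r=ray(c,[(448,153),(435.5,230),(432,140),(419,236)],.009); print(r.round(4), [np.degrees(np.arctan2(*(r[i]-r[i+1])[1::-1])).round(2) for i in(0,2)])
W=cloud(c);d=(W-p)@R
a,b,z=d[...,0],d[...,1],W[...,2]
for lo in(.025,.06,.074,.077):
    for sd in(-1,1):
        q=(a>lo)&(a<lo+.005)&(b*sd>.018)&(b*sd<.023)&(z>.1); print(lo,sd,q.sum(),np.median(z[q]).round(4),)
q=(np.hypot(a-.044,b)<.005);print("ball top",np.median(z[q]).round(4),"expect .168")
# ends / plate via scene depth
for n in("scene","top"):
    W=cloud(load(n+"11.npz"));d=(W-p)@R;a,b,z=d[...,0],d[...,1],W[...,2]
    for k in(-.08,.08):
        q=(abs(a-k)<.004)&(abs(b)<.018)&(abs(z-.148)<.03); print(n,k,q.sum(),np.median(z[q]).round(4) if q.sum() else None)
    for k in(-.044,.044):
        q=(np.hypot(a-k,b)<.006)&(abs(z-.165)<.02); print(n,"ball",k,q.sum(),z[q].max().round(4) if q.sum() else None)
E
python3 - <<'E'
import sys;sys.path.insert(0,'.')
from h import *
c=load("scene11.npz");cv2.imwrite("pics/s11c.png",cv2.resize(c["pixels"][130:230,180:330,::-1],None,fx=5,fy=5,interpolation=cv2.INTER_CUBIC))
E
```

```text
[[0.6517 0.1378 0.009 ]
 [0.6423 0.0711 0.009 ]
 [0.6382 0.1501 0.009 ]
 [0.6276 0.0676 0.009 ]] [np.float64(81.98), np.float64(82.68)]
0.025 -1 163 0.1483
0.025 1 165 0.1482
0.06 -1 206 0.1485
0.06 1 202 0.1483
0.074 -1 226 0.1483
0.074 1 231 0.1483
0.077 -1 208 0.1482
0.077 1 211 0.1484
ball top 0.1665 expect .168
scene -0.08 106 0.145
scene 0.08 7 0.1473
scene ball -0.044 16 0.1679
scene ball 0.044 0 None
top -0.08 51 0.1462
top 0.08 36 0.1472
top ball -0.044 4 0.1668
top ball 0.044 0 None
```

View pics/s11c.png

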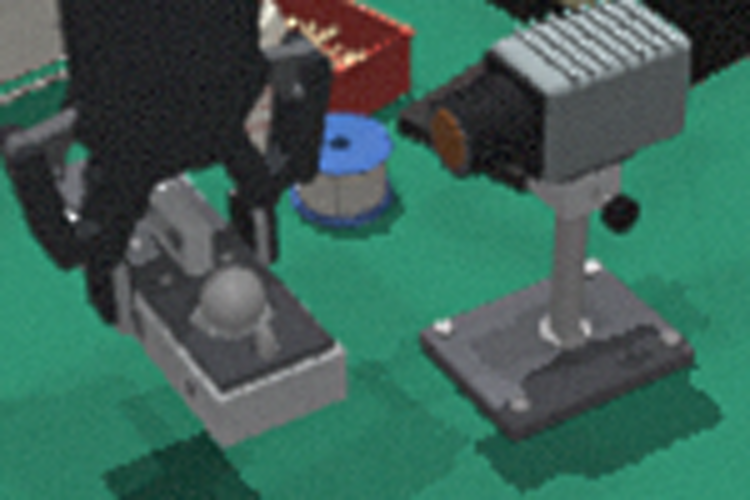

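All level within 0.3 mm along the visible half, and the imager's side axis is 82.0–82.7° against the carrier's 82.0°. One last trim, settle, and hand in.

```bash
python3 -m handwheel '{"offset":[[0.7,0,-0.4],[0,0,0],[0,0,0],[0,0,0],[0,0,0],[0,0,0]],"dr":[[0,0,0],[0,0,0],[0,0,0],[0,0,0],[0,0,0],[0,0,0]],"gripper":[1,1,1,1,1,1]}'
python3 - <<'E'
from h import *; from cell import arm
o=arm.get_obs();togo(.494,.1276,.142,-8,o); print(np.abs(o["qd"]).max())
c=arm.read_camera("wrist"); cv2.imwrite("pics/w12.png",c["pixels"][:,:,::-1])
arm.hand_in()
E
```

```text
clock: 27.22
position: [0.494, 0.1281, 0.142]
eef_rot: [[0.139, 0.99, -0.0], [0.99, -0.139, -0.0], [-0.0, -0.0, -1.0]]
wrist_force: [0.1, -0.0, -6.7]
finger_gap: 0.0545
tool shift mm [-0.5  0.   0. ] dr z rad 0.0006 tilt [-0. -0. -1.] pos [0.494  0.1281 0.142 ] F [ 0.06 -0.   -6.67] gap 0.0545 t 27.225
0.0769998919425142
the job is handed in; nothing more can be done
```

View pics/w12.png

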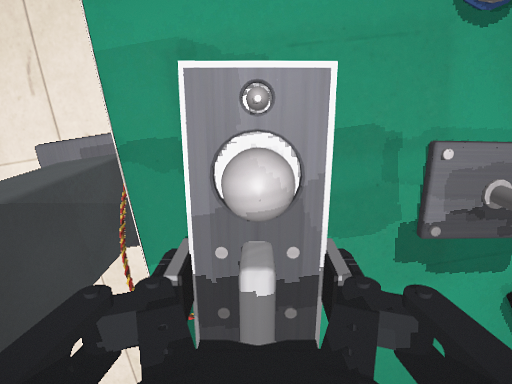

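I lowered the plate over both pins and let it go. Then I gripped the carrier at its middle, carried it level to the imager, and handed in at 27.2 s while still holding it there.

**Plate check (before lifting the carrier):** its top was at 28.8 mm (29 expected) at both ends and beside one of the two balls, with the pins through both holes and both balls in their windows. The depth samples beside the other ball fell on the gripper and gave nothing.

**Last checks at the imager:**
- **Position:** the hand was within 0.5 mm of my measured focus point, and tool tilt was about 0°. That puts the point between the balls about 155 mm up, 130 mm from the lens.
- **Angle:** the carrier's long axis agreed with the imager's side axis to within 0.7°.
- **Level:** the plate top varied by no more than 0.3 mm along the half the wrist camera sees.
- **Balls:** the ball on that half sat in its seat in the last picture.

**Weaker or disagreeing readings:**
- The other half was hidden from the wrist camera. The scene and top cameras put its end 1–2.3 mm lower than the near end, but on few, noisy pixels.
- Those two cameras put the hidden ball's top at 167–168 mm (168 expected), so it was seated too.
- The lens position from different views differed by 1–3 mm sideways, so the focus point carries that uncertainty.

The hand never went near the imager, bottle, multimeter or spool. I did not measure their positions again at the end.

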